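# Raise and lock the tote stand, hang the parts totes

## Task

Set up the parts stand: pull up its sprung lock knob, turn it to free and let it drop, then squeeze the grip and slide the hook bar up until the sprung button pops out through the top hole of the tube. Turn the lock knob back and let it drop home so that the catch is blocked, and only then hang every parts tote on the bench by its handle on the stand, one to a double hook, its handle down in the dip of both prongs. Leave the other things where they are.

Things in the scene. Friction and masses are not known exactly. Their poses are not given: they have to be found in the camera images.
- column (a joint): Height of the stand's hook bar: 0 = down, 0.068 = upper stop. The bar sits on an inner tube sliding up in a fixed outer tube; friction holds it when empty (14 N lifts it) but not with totes on. The outer tube's front has three holes, met by the inner tube's sprung button at 0, 0.030 and 0.060 (top hole). Popped through a hole, the button blocks all sliding until drawn in.
- catch (a joint): Sprung catch: 0 = button fully out through a hole (bar locked), about 0.0075 = button held in behind the tube wall between holes, 0.008 = squeezed home. The grip's front plate and the button are one sprung part: squeezing the plate back (4 to 8 N, 8 mm) draws the button in; let go, it springs out when it faces a hole (within 1 mm).
- grip (a point): Centre of the squeeze grip standing on the middle of the hook bar: grey finger plate in front, black fixed half behind. 30 mm wide (y), 42 mm tall, 34 mm front to back (x) released, 26 mm squeezed; pinch it from above along x. Its top is 20 mm above this point, the bar's top 22 mm below. Axes of the stand: hooks point to -x, y along the bar, z up.
- bar_middle (a point): Middle of the hook bar: flat steel, 500 mm long (this point's y), 12 mm thick (x), 20 mm tall (z), its centre 130 mm above the bench when the column is at 0. Between the two right-hand hooks (at y -146 mm) the bare bar can be pinched from above and lifted without touching the catch. Axes as for the grip.
- lock (a joint): Turn of the lock knob: 0 = locked, its arm stands behind the catch's steel strip so that the grip cannot be squeezed; 1.2 rad = free (clockwise seen from above is +). Stops at -0.03 and 1.23. It turns only while pulled up by 6.5 mm or more; between the two places a raised land holds it up. In a place it has about 0.1 rad of play.
- lock_lift (a joint): How far the lock knob is pulled up against its spring: 0 = dropped home, about 0.006 = resting on the land between the two places, 0.010 = upper stop. The spring pulls it down with 4 N, 7 N when pulled up.
- lock_knob (a point): Centre of the lock knob's black wing, on top of the bar, 146 mm to the left (+y) and 16 mm behind (+x) its middle line. The wing is 34 mm long (this point's x axis), 10 mm thick (y), 22 mm tall, its centre 31 mm above the centre of the bar; its turning axis is vertical through this point. Pinch it across its thickness from above. Wing across the bar = locked; turned nearly along it = free.
- button_tip (a point): Tip of the domed brass button, 9 mm across, on the front (-x side) of the stand's tube; 5 mm proud of the outer tube's face when popped out. Moves with the inner tube.
- seat_1 (a point): Hook 1 of 4, 212 mm to the left (+y) of the bar's middle: where the middle of a tote's handle bar lies when it hangs properly. Each hook is two parallel 8 mm rods at y -27 and +27 mm from here, running to -x from the bar's face 47 mm behind, dipping into an 18 mm long seat whose floor is 5 mm below here.
- seat_2 (a point): Hook 2 of 4, 80 mm to the left (+y) of the bar's middle: where the middle of a tote's handle bar lies when it hangs properly. The rods' upturned tips end 24 mm in front (-x) of here and 14 mm above; behind the seat their tops are 7 mm above.
- seat_3 (a point): Hook 3 of 4, 80 mm to the right (-y) of the bar's middle: where the middle of a tote's handle bar lies when it hangs properly. A handle comes in from the front (-x side) at least 25 mm above here and is let down; fingers fit between the rods (46 mm free).
- seat_4 (a point): Hook 4 of 4, 212 mm to the right (-y) of the bar's middle: where the middle of a tote's handle bar lies when it hangs properly. All four hooks are alike (see the others); axes of the stand, hooks point to -x.
- tote_1_handle (a point): Middle of the handle bar of the parts tote with steel nuts (may be absent): an open sheet-metal bin 66 (x) by 92 (y) by 55 mm tall, about 0.22 kg, with a fixed arched handle of 10 mm round bar over its middle: uprights at y -48 and +48 mm, level top bar along y from -36 to +36, its centre line, with this point, 145 mm above the underside. Either way round is as good.
- tote_1: The same tote: origin at the centre of its underside, axes as for its handle point.
- tote_2_handle (a point): Middle of the handle bar of the parts tote with dark bolts (may be absent): an open sheet-metal bin 66 (x) by 92 (y) by 55 mm tall, about 0.22 kg, with a fixed arched handle of 10 mm round bar over its middle: uprights at y -48 and +48 mm, level top bar along y from -36 to +36, its centre line, with this point, 145 mm above the underside. Either way round is as good.
- tote_2: The same tote: origin at the centre of its underside, axes as for its handle point.
- tote_3_handle (a point): Middle of the handle bar of the parts tote with steel pins (may be absent): an open sheet-metal bin 66 (x) by 92 (y) by 55 mm tall, about 0.22 kg, with a fixed arched handle of 10 mm round bar over its middle: uprights at y -48 and +48 mm, level top bar along y from -36 to +36, its centre line, with this point, 145 mm above the underside. Either way round is as good.
- tote_3: The same tote: origin at the centre of its underside, axes as for its handle point.
- tote_4_handle (a point): Middle of the handle bar of the parts tote with brass spacers (may be absent): an open sheet-metal bin 66 (x) by 92 (y) by 55 mm tall, about 0.22 kg, with a fixed arched handle of 10 mm round bar over its middle: uprights at y -48 and +48 mm, level top bar along y from -36 to +36, its centre line, with this point, 145 mm above the underside. Either way round is as good.
- tote_4: The same tote: origin at the centre of its underside, axes as for its handle point.
- loupe: A bystander: round black eye loupe, 40 mm across, 34 mm tall, lying beside the work; leave it where it is. Origin at the centre of its underside.
- hex_keys: A bystander: set of hex keys in a grey holder, 28x100x16 mm, lying beside the work; leave it where it is. Origin at the centre of its underside.
- gauge_block: A bystander: grey metal block with three holes, 25x75x25 mm, lying beside the work; leave it where it is. Origin at the centre of its underside.
- screwdriver_red: A bystander: red-handled screwdriver, 25x150x22 mm, lying beside the work; leave it where it is. Origin at the centre of its underside.
Things that resemble listed ones, but are neither listed nor needed, are in the scene too. What is shaped like the tote_1 but purple or red is not meant.

How it is judged:
By the outcome, as a careful person would: the job done as asked, in the order asked, and still so for the second after the job is handed in, with the robot touching nothing.
Of tote_1, tote_2, tote_3, tote_4 only 2 to 4 are there at a start; the rules pass over those that are not, and their reading is None.
At some moment in a run one of tote_1, tote_2, tote_3, tote_4 may be knocked a few centimetres aside while the robot is not near it.
It also fails if it takes over 210 s, if anything falls off the work surface, if the arm or the gripper's body presses on something with over 40 N, if the wrist force passes 120 N, or if a joint passes its speed limit or range.

## Robot

A 6-joint arm with a two-finger parallel gripper is mounted at the origin on a cart in front of the work surface, level with it; the furniture and walls round the work are solid. World frame = base frame: x ahead of the robot, y to its left, z up, the work surface at z = 0. Lengths are in m, angles in rad, forces in N, time in s.
With the tool pointing down it reaches from about 0.375 to 0.9 m from the base axis. Payload 3.1 kg.
Tool frame: the origin (TCP) lies midway between the tips of the shut fingers; the grasp point (between the pads) lies 19 mm behind it; x points along the fingers, z is the direction in which the jaws open and shut, and the axes are right-handed (so a half turn about x gives the same grasp; the last joint's range is limited). The gripper opens to 87 mm and grips with 3 to 60 N. Pads are 19 mm wide; open, the fingers measure 117 mm over their backs; the gripper's body (75 mm by 190 mm) begins 51 mm behind the grasp point.
Start: joints at [1.028, 0.527, 1.433, -0, 1.181, -0.178], TCP at [0.222, 0.584, 0.223] pointing down, gripper open.
Joint ranges: [-3.08, 3.08], [-0.75, 2.2], [0.22, 2.44], [-1.43, 4.57], [0, 2.65], [-2.85, 2.85]. Speed limits (rad/s): [2.79, 2.79, 3.14, 3.14, 3.14, 3.14].

## Interface

Orientations are given as a unit quaternion [x, y, z, w].
In Python, from rig import robot, optics, workorder gives the robot as it stands.
- The arm moves only by the tool arm_command, never from a script. Its argument "plan" is a list of rows, each a list of 7 numbers: the shift along the tool's x, y, z in cm, then the turn, a rotation vector about the tool's x, y, z in rad, then the finger opening in cm, from 0 to 8.7. In form: [[x, y, z, ax, ay, az, gripper], ...]. A call has 1 to 12 rows; each row shifts and turns the pose as measured when the row begins, along the tool's axes as they then stand; what a row does not reach is not made up. A row lasts 1/8 s, in which the tool goes at most 62.5 mm and 10.7 degrees, less where a joint would pass 70% of its speed; a pose out of reach is approached as far as the arm can. A call with a gripper value outside its range is refused whole. The fingers move at their own pace and stop on an object; "grip_force" is the grip in N (left out, the last holds). Time passes only in rows, so rows that do not move let the fingers close. It gives the time, the measured TCP pose, the force and the opening at its end, in the units of the state.
- robot.get_obs(): the state, without advancing time (a new reading comes with each control period).
- optics.camera(name): name is "scene" or "top" or "wrist"; returns (picture, depth): 400x640x3 uint8, blue, green, red; 400x640 float32, m along the optical axis (not along the pixel's ray), 0 where there is no reading.
- optics.camera_info(name): a dict with "mtx" (3x3 intrinsics, pixels), "k1" (the pictures are not rectified: a ray, as slopes to the right and down, at radius r is drawn at 1 + k1 r^2 times it, then the intrinsics apply), "position" and "rotation" of the camera in the world; the wrist camera has in their place "tool_from_camera" (4x4, takes a point from camera to tool coordinates, whose origin is the TCP and whose axes are the tool frame's). Camera axes: x right, y down, z forward; pixel columns grow to the right and rows downward; lengths in m; the calibration is good to about 2 mm. A picture is of the moment at which its call begins: read the wrist's pose just before it. camera_info takes no time and is no camera call.
- workorder.hand_in(): hands the job in, once; it reports no verdict.
The state is a dict: "time": time; "q": joint angles; "joint_velocities": joint speeds; "joint_torque": joint torques, N m; "position": TCP position; "tool_rot": TCP orientation; "ft_force": force on the tool from outside, world axes, zero at the start; "moment": the same for the moment, N m; "grip_width": finger opening in m.
Only numpy, scipy, OpenCV 4.12 (cv2) and the standard library are available. Lean on these libraries where they do the work, as an engineer would, in place of code of your own. Each camera call takes 0.05 s, during which the arm holds its last target. There are 200 camera calls.

## Working session

There is one attempt and no reset: what is moved stays moved. The work goes in short steps, Python scripts to look and compute and a tool call to move; the robot and the scene stay as the last step left them, time stands still between calls to the robot, and variables do not carry over. Pictures are saved under pics/ and viewed, about 12 in all and at most 16, crops included, and the job is handed in when it is done.

Besides the shell and the picture viewer there is one more tool, called after "Call:" by a JSON object that holds its "op" and its "data". arm_command: Moves the arm, as the interface text tells. Its arguments: {"type":"object","properties":{"plan":{"type":"array"},"grip_force":{"type":"number"}},"required":["plan"]}

```bash
ls; mkdir -p pics
cat > h.py <<'E'
import numpy as np, cv2
from rig import robot, optics, workorder
from scipy.spatial.transform import Rotation as R
def pose():
    o=robot.get_obs(); T=np.eye(4); T[:3,:3]=R.from_quat(o["tool_rot"]).as_matrix(); T[:3,3]=o["position"]; return T,o
def grab(n):
    T,o=pose(); im,d=optics.camera(n); ci=optics.camera_info(n)
    if n=="wrist": C=T@np.array(ci["tool_from_camera"])
    else:
        C=np.eye(4); r=np.array(ci["rotation"]); C[:3,:3]=r if r.shape==(3,3) else R.from_quat(r).as_matrix(); C[:3,3]=ci["position"]
    return im,d,dict(K=np.array(ci["mtx"]),k1=ci["k1"],C=C)
def ray(c,uv):
    uv=np.atleast_2d(np.array(uv,float)); K=c["K"]
    D=np.array([c["k1"],0,0,0,0.])
    p=cv2.undistortPoints(uv[:,None],K,D)[:,0]
    return np.c_[p,np.ones(len(p))]
def pt(c,uv,depth):  # depth along axis
    return (ray(c,uv)*np.atleast_1d(depth)[:,None])@c["C"][:3,:3].T+c["C"][:3,3]
def plane(c,uv,z):
    d=ray(c,uv)@c["C"][:3,:3].T; o=c["C"][:3,3]
    return o+d*((z-o[2])/d[:,2])[:,None]
def cloud(c,d):
    v,u=np.mgrid[:400,:640]; P=pt(c,np.c_[u.ravel(),v.ravel()],d.ravel()).reshape(400,640,3); P[d==0]=np.nan; return P
E
python3 - <<'E'
from h import *
for n in("scene","top"):
    im,d,c=grab(n); cv2.imwrite(f"pics/{n}0.png",im); np.savez(f"{n}0.npz",im=im,d=d,**c); print(n,c["C"].round(3).tolist(),c["k1"],c["K"][0,0],(d>0).mean())
ci=optics.camera_info("wrist"); print(np.round(ci["tool_from_camera"],3)); T,o=pose(); print(T.round(3),o["ft_force"])
E
```

```text
pics
scene [[0.654, -0.355, 0.668, -0.604], [-0.756, -0.283, 0.59, -1.008], [-0.02, -0.891, -0.454, 0.884], [0.0, 0.0, 0.0, 1.0]] -0.10603321283689772 516.7048906922544 0.99590234375
top [[-0.021, -0.979, 0.204, 0.295], [-1.0, 0.021, -0.002, -0.0], [-0.002, -0.204, -0.979, 1.345], [0.0, 0.0, 0.0, 1.0]] -0.028235393709910003 370.22676069102977 0.99616796875
[[-0.    -0.264  0.964 -0.162]
 [-0.001 -0.964 -0.264  0.072]
 [ 1.    -0.001 -0.    -0.001]
 [ 0.     0.     0.     1.   ]]
[[-0.001 -0.935  0.356  0.222]
 [-0.002  0.356  0.935  0.584]
 [-1.     0.    -0.002  0.222]
 [ 0.     0.     0.     1.   ]] [ 0.14552469  0.67545555 -0.19040034]
```

View pics/scene0.png

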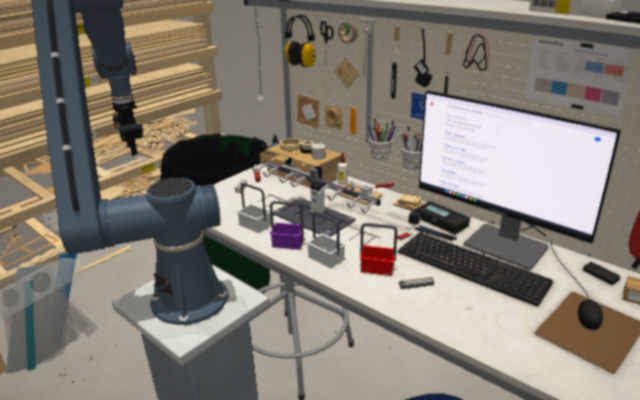

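View pics/top0.png

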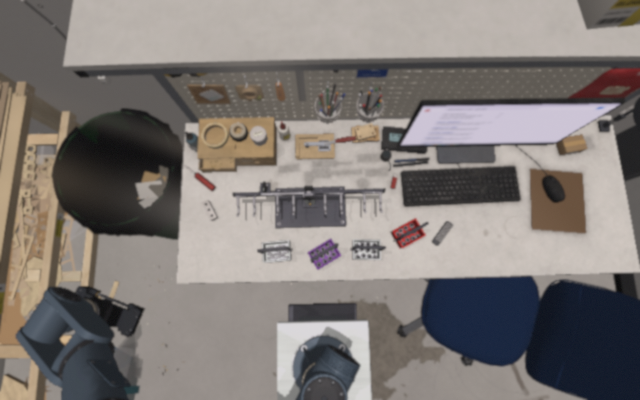

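Scene: grey totes at about (252,215) and (325,250), purple decoy (287,232), red decoy (378,255). Top: stand bar on row ~190, cols 235–385, grip (308,188), lock knob (265,187); grey totes (277,250) and (367,248); purple (324,253), red (408,234).

Run:
```python
from h import *
z=np.load("top0.npz"); c=dict(K=z["K"],k1=float(z["k1"]),C=z["C"]); P=cloud(c,z["d"]); im=z["im"]
cv2.imwrite("pics/top0c.png",cv2.resize(im[165:275,185:455],None,fx=2.95,fy=2.95,interpolation=cv2.INTER_CUBIC))
# desk plane check and stand
print("desk",P[215,420],P[265,220])
def rng(name,sel):
    q=P[sel]; 
    print(name,len(q),q.min(0).round(3),q.max(0).round(3),q.mean(0).round(3))
reg=np.zeros((400,640),bool); reg[172:225,225:392]=1
for a,b in((.115,.135),(.135,.15),(.15,.185),(.185,.25)):
    s=reg&(P[...,2]>a)&(P[...,2]<b)
    if s.any(): rng((a,b),s)
    n,l,st,ce=cv2.connectedComponentsWithStats(s.astype(np.uint8))
    for i in range(1,n):
        if st[i,4]>5: print("  ",st[i].tolist(),P[l==i].mean(0).round(3))
for nm,(u0,u1,v0,v1) in dict(A=(255,300,232,268),B=(345,390,232,268),pur=(304,345,232,275)).items():
    r=np.zeros((400,640),bool); r[v0:v1,u0:u1]=1
    s=r&(P[...,2]>.12)&(P[...,2]<.17)
    if s.any(): rng(nm+" handle",s)
    s=r&(P[...,2]>.035)&(P[...,2]<.07)
    rng(nm+" rim",s)
```

```text
desk [ 0.51606833 -0.36929945 -0.00133599] [0.34936954 0.36272449 0.0009191 ]
(0.115, 0.135) 410 [ 0.504 -0.217  0.115] [0.586 0.287 0.135] [0.549 0.016 0.128]
   [334, 192, 48, 20, 167] [ 0.551 -0.142  0.128]
   [266, 195, 13, 19, 47] [0.55  0.147 0.129]
   [292, 194, 5, 9, 22] [0.561 0.088 0.133]
   [315, 194, 11, 6, 17] [ 0.569 -0.007  0.13 ]
   [251, 196, 6, 4, 10] [0.567 0.222 0.132]
   [303, 197, 12, 3, 20] [0.562 0.036 0.12 ]
   [237, 201, 3, 13, 30] [0.532 0.275 0.126]
   [253, 202, 3, 12, 31] [0.531 0.221 0.125]
   [324, 202, 3, 10, 23] [ 0.529 -0.017  0.126]
   [292, 204, 3, 9, 17] [0.529 0.088 0.125]
(0.135, 0.15) 750 [ 0.503 -0.22   0.135] [0.613 0.293 0.15 ] [0.574 0.05  0.141]
   [232, 183, 75, 21, 347] [0.58  0.181 0.142]
   [311, 187, 75, 11, 310] [ 0.58  -0.091  0.141]
   [276, 199, 2, 6, 6] [0.55  0.144 0.136]
   [292, 202, 3, 3, 6] [0.544 0.088 0.137]
   [364, 210, 3, 3, 6] [ 0.509 -0.148  0.14 ]
   [380, 210, 3, 3, 6] [ 0.509 -0.203  0.138]
   [276, 212, 2, 4, 7] [0.508 0.143 0.139]
   [292, 212, 3, 3, 6] [0.508 0.088 0.14 ]
   [324, 212, 3, 2, 6] [ 0.508 -0.017  0.139]
   [236, 214, 3, 3, 6] [0.507 0.274 0.139]
(0.15, 0.185) 175 [0.556 0.021 0.15 ] [0.613 0.19  0.185] [0.578 0.091 0.167]
   [262, 181, 6, 14, 53] [0.591 0.181 0.165]
   [302, 186, 12, 12, 99] [0.573 0.037 0.171]
   [272, 193, 5, 2, 6] [0.573 0.151 0.151]
(0.185, 0.25) 4 [0.558 0.037 0.185] [0.588 0.05  0.186] [0.568 0.045 0.186]
A handle 101 [0.384 0.104 0.126] [0.397 0.206 0.154] [0.391 0.155 0.148]
A rim 159 [0.354 0.103 0.035] [0.43  0.205 0.067] [0.393 0.158 0.053]
B handle 99 [ 0.385 -0.209  0.12 ] [ 0.395 -0.106  0.154] [ 0.391 -0.158  0.147]
B rim 177 [ 0.356 -0.208  0.035] [ 0.427 -0.105  0.067] [ 0.392 -0.16   0.053]
pur handle 103 [ 0.351 -0.057  0.124] [0.407 0.035 0.155] [ 0.379 -0.01   0.147]
pur rim 146 [ 0.327 -0.067  0.035] [0.433 0.048 0.067] [ 0.381 -0.01   0.053]
```

View pics/top0c.png

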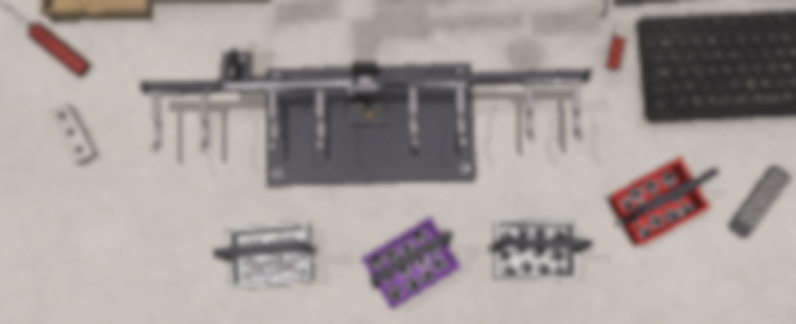

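Two grey totes (A at (.391,.155), B at (.391,-.158), handles at z≈.147); decoys purple and red. Knob about (.591,.181). Moving above the knob for a close look.

Call:
{"op": "arm_command", "data": {"plan": [[-4, 0, 0, -0.18, 0, 0, 5], [-4, 0, 0, -0.18, 0, 0, 5], [0, -3.5, -4, 0, 0, 0, 5], [0, -3.5, -4, 0, 0, 0, 5], [0, -3.5, -4, 0, 0, 0, 5], [0, -3.5, -4, 0, 0, 0, 5], [0, -3.5, -4, 0, 0, 0, 5], [0, -3.5, -4, 0, 0, 0, 5], [0, -3.5, -4, 0, 0, 0, 5], [0, -3.5, -4, 0, 0, 0, 5], [0, -3.5, -4, 0, 0, 0, 5], [0, 0, 0, 0, 0, 0, 5]]}}

```text
time: 1.6
position: [0.5484, 0.215, 0.2989]
tool_rot: [0.503, -0.501, -0.503, -0.493]
ft_force: [-0.9, 0.1, 0.0]
grip_width: 0.0498
```

```bash
cat >> h.py <<'E'
def to(xyz,yaw):
    T,o=pose(); d=T[:3,:3].T@(np.array(xyz)-T[:3,3]); R1=np.array([[0,-np.sin(yaw)*-1*-1,np.cos(yaw)],[0,np.cos(yaw),np.sin(yaw)],[-1,0,0.]])
    xd=np.array([0,0,-1.]);zd=np.array([np.cos(yaw),np.sin(yaw),0]);yd=np.cross(zd,xd);R1=np.c_[xd,yd,zd]
    print("t",round(o["time"],2),"pos",T[:3,3].round(4),"yaw",round(np.arctan2(T[1,2],T[0,2]),3),"grip",round(o["grip_width"],4),"F",np.round(o["ft_force"],1),"| shift cm",(d*100).round(2),"turn",R.from_matrix(T[:3,:3].T@R1).as_rotvec().round(3))
E
python3 - <<'E'
from h import *
to([.591,.181,.3],np.pi/2)
im,d,c=grab("wrist"); cv2.imwrite("pics/w1.png",im); np.savez("w1.npz",im=im,d=d,**c)
P=cloud(c,d)
s=(P[...,2]>.155)&(P[...,2]<.19); n,l,st,ce=cv2.connectedComponentsWithStats(s.astype(np.uint8))
for i in range(1,n):
    if st[i,4]>100: q=P[l==i]; print(st[i],q.min(0).round(4),q.max(0).round(4),q.mean(0).round(4))
E
```

```text
t 1.6 pos [0.5484 0.215  0.2989] yaw 1.583 grip 0.0498 F [-0.9  0.1  0. ] | shift cm [-0.11 -4.22 -3.45] turn [ 0.012 -0.007 -0.007]
[112 199  50  21 623] [0.5582 0.0208 0.1551] [0.5793 0.0547 0.1833] [0.5628 0.0404 0.1719]
[282 221  12  39 413] [0.5792 0.1767 0.1551] [0.6127 0.1863 0.1739] [0.5934 0.182  0.1694]
[117 222  42  18 499] [0.5824 0.021  0.1552] [0.5918 0.0514 0.1834] [0.5849 0.0391 0.1723]
```

View pics/w1.png

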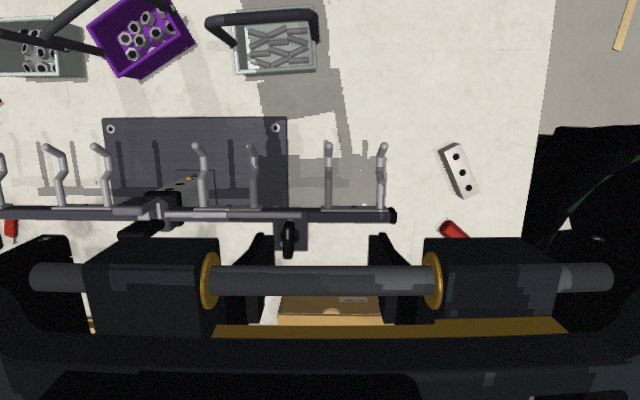

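Wrist view: knob wing at (289,238), grip (150,205), tote with pins (275,45), nuts tote (40,45). Wing centre (.596,.1815), top .174 as expected (.172). Approach.

Call:
{"op": "arm_command", "data": {"plan": [[0, -2.5, -1.75, 0.012, -0.007, -0.007, 3.5], [0, -2.4, -1.6, 0, 0, 0, 3.5], [4, 0, 0, 0, 0, 0, 3.5], [4, 0, 0, 0, 0, 0, 3.5], [3, 0, 0, 0, 0, 0, 3.5], [1, 0, 0, 0, 0, 0, 3.5], [0, 0, 0, 0, 0, 0, 3.5]]}}

```text
time: 2.52
position: [0.5898, 0.1919, 0.1756]
tool_rot: [-0.5, 0.498, 0.505, 0.497]
ft_force: [-0.3, -0.6, 0.4]
grip_width: 0.035
```

Run:
```python
from h import *
to([.597,.1815,.146],np.pi/2)
im,d,c=grab("wrist"); P=cloud(c,d)
s=(P[...,2]>.152)&(P[...,2]<.178)&(abs(P[...,1]-.1815)<.014)&(abs(P[...,0]-.596)<.03)
q=P[s]; print(len(q),q.min(0),q.max(0),np.median(q,0))
```

```text
t 2.52 pos [0.5898 0.1919 0.1756] yaw 1.582 grip 0.035 F [-0.3 -0.6  0.4] | shift cm [ 2.95 -0.72 -1.06] turn [ 0.011  0.004 -0.006]
887 [0.57899261 0.16786733 0.15201276] [0.60303272 0.18989357 0.17788867] [0.58709715 0.18156344 0.17125151]
```

Call:
{"op": "arm_command", "data": {"plan": [[0, -0.7, -1.0, 0.011, 0.004, -0.006, 3.5], [0, 0, 0, 0, 0, 0, 3.5], [2.2, -0.15, -0.2, 0, 0, 0, 3.5], [0.8, 0, 0, 0, 0, 0, 3.5], [0, 0, 0, 0, 0, 0, 3.5]]}}

```text
time: 3.2
position: [0.6034, 0.1795, 0.1512]
tool_rot: [-0.502, 0.497, 0.497, 0.504]
ft_force: [0.3, -0.1, 0.6]
grip_width: 0.0353
```

Run:
```python
from h import *
to([.597,.1815,.146],np.pi/2)
```

```text
t 3.2 pos [0.6034 0.1795 0.1512] yaw 1.569 grip 0.0353 F [ 0.3 -0.1  0.6] | shift cm [0.52 0.65 0.2 ] turn [-0.001  0.001  0.012]
```

Call:
{"op": "arm_command", "data": {"plan": [[0.5, 0.6, 0.2, 0, 0, 0.012, 3.5], [0, 0, 0, 0, 0, 0, 3.5], [0, 0, 0, 0, 0, 0, 3.5]]}}

```text
time: 3.58
position: [0.5978, 0.182, 0.1474]
tool_rot: [-0.5, 0.499, 0.5, 0.501]
ft_force: [0.6, 0.3, 0.9]
grip_width: 0.0351
```

Run:
```python
from h import *
to([.597,.1815,.146],np.pi/2)
im,d,c=grab("wrist"); cv2.imwrite("pics/w2.png",cv2.resize(im[100:330,180:460],None,fx=2.5,fy=2.5))
```

```text
t 3.58 pos [0.5978 0.182  0.1474] yaw 1.57 grip 0.0351 F [0.6 0.3 0.9] | shift cm [ 0.14  0.08 -0.05] turn [-0.001  0.002  0.002]
```

View pics/w2.png

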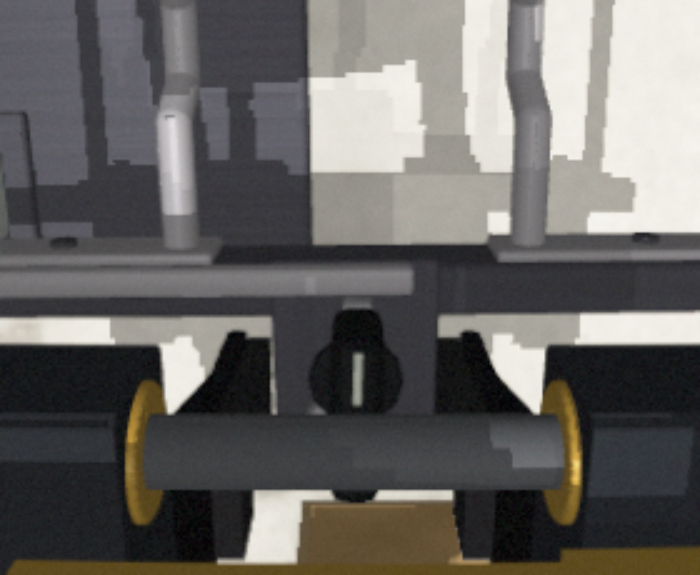

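Knob sits centred between the fingers (355,375 in crop). Grip and pull.

Call:
{"op": "arm_command", "data": {"plan": [[0, 0, 0, 0, 0, 0, 0.5], [0, 0, 0, 0, 0, 0, 0.5], [0, 0, 0, 0, 0, 0, 0.5], [0, 0, 0, 0, 0, 0, 0.5], [0, 0, 0, 0, 0, 0, 0.5], [-0.5, 0, 0, 0, 0, 0, 0.5], [-0.35, 0, 0, 0, 0, 0, 0.5], [0, 0, 0, 0, 0, 0, 0.5]], "grip_force": 30}}

```text
time: 4.62
position: [0.5977, 0.1825, 0.1554]
tool_rot: [-0.499, 0.499, 0.5, 0.502]
ft_force: [2.3, 0.3, -7.0]
grip_width: 0.0113
```

Run:
```python
from h import *
to([.597,.1815,.156],np.pi/2-1.2)
print(pose()[1]["moment"])
```

```text
t 4.62 pos [0.5977 0.1825 0.1554] yaw 1.569 grip 0.0113 F [ 2.3  0.3 -7. ] | shift cm [-0.06  0.07 -0.1 ] turn [ 1.198e+00  4.000e-03 -1.000e-03]
[ 0.0912301  -0.41948103  0.02038239]
```

Call:
{"op": "arm_command", "data": {"plan": [[0, 0, 0, 0.17, 0, 0, 0.5], [0, 0, 0, 0.17, 0, 0, 0.5], [0, 0, 0, 0.17, 0, 0, 0.5], [0, 0, 0, 0.17, 0, 0, 0.5], [0, 0, 0, 0.17, 0, 0, 0.5], [0, 0, 0, 0.17, 0, 0, 0.5], [0, 0, 0, 0, 0, 0, 0.5], [0, 0, 0, 0, 0, 0, 0.5]]}}

```text
time: 5.62
position: [0.5964, 0.1824, 0.1536]
tool_rot: [-0.181, 0.684, 0.183, 0.682]
ft_force: [1.1, -0.0, -5.2]
grip_width: 0.0099
```

Run:
```python
from h import *
to([.597,.182,.156],np.pi/2-1.2)
print(pose()[1]["moment"])
```

```text
t 5.62 pos [0.5964 0.1824 0.1536] yaw 0.521 grip 0.0099 F [ 1.1 -0.  -5.2] | shift cm [-0.24 -0.06  0.03] turn [ 0.15  -0.002 -0.004]
[ 0.02349745 -0.27051098 -0.03222079]
```

Call:
{"op": "arm_command", "data": {"plan": [[-0.25, 0, 0, 0, 0, 0, 0.5], [0, 0, 0, 0.12, 0, 0, 0.5], [-0.05, 0, 0, 0.06, 0, 0, 0.5], [0, 0, 0, 0, 0, 0, 0.5]]}}

```text
time: 6.12
position: [0.5964, 0.1824, 0.1564]
tool_rot: [-0.119, 0.698, 0.121, 0.696]
ft_force: [1.6, 0.4, -7.8]
grip_width: 0.0099
```

Run:
```python
from h import *
to([.597,.182,.1465],np.pi/2-1.2)
print(pose()[1]["moment"])
```

```text
t 6.12 pos [0.5964 0.1824 0.1564] yaw 0.341 grip 0.0099 F [ 1.6  0.4 -7.8] | shift cm [ 0.99 -0.06  0.04] turn [-0.03  -0.003 -0.004]
[ 0.00710909 -0.35296387  0.03733257]
```

Call:
{"op": "arm_command", "data": {"plan": [[0, 0, 0, -0.025, 0, 0, 0.5], [0.4, 0, 0, 0, 0, 0, 0.5], [0.4, 0, 0, 0, 0, 0, 0.5], [0.1, 0, 0, 0, 0, 0, 0.5], [0, 0, 0, 0, 0, 0, 0.5]]}}

```text
time: 6.75
position: [0.5965, 0.1824, 0.1499]
tool_rot: [-0.129, 0.696, 0.131, 0.694]
ft_force: [0.3, -1.1, -4.6]
grip_width: 0.0095
```

Run:
```python
from h import *
to([.597,.182,.1465],np.pi/2-1.2)
print(pose()[1]["moment"])
```

```text
t 6.75 pos [0.5965 0.1824 0.1499] yaw 0.371 grip 0.0095 F [ 0.3 -1.1 -4.6] | shift cm [ 0.34 -0.06  0.04] turn [-0.    -0.002 -0.004]
[-0.05689665 -0.13880977 -0.08553341]
```

Below the land height: the knob has gone into its free place. Release, rise, look.

Call:
{"op": "arm_command", "data": {"plan": [[0.2, 0, 0, 0, 0, 0, 0.5], [0, 0, 0, 0, 0, 0, 3.5], [0, 0, 0, 0, 0, 0, 3.5], [0, 0, 0, 0, 0, 0, 3.5], [-4, 0, 0, 0, 0, 0, 3.5], [-4, 0, 0, 0, 0, 0, 3.5], [-4, 0, 0, -0.17, 0, 0, 5], [-4, 0, 0, -0.17, 0, 0, 6], [0, 0, 0, -0.17, 0, 0, 6], [0, 0, 0, -0.17, 0, 0, 6], [0, 0, 0, -0.17, 0, 0, 6], [0, 0, 0, 0, 0, 0, 6]]}}

```text
time: 8.25
position: [0.5968, 0.1825, 0.3134]
tool_rot: [-0.411, 0.574, 0.415, 0.573]
ft_force: [-0.3, 0.4, -0.2]
grip_width: 0.0599
```

Run:
```python
from h import *
to([.575,.038,.3],0)
im,d,c=grab("wrist"); P=cloud(c,d); cv2.imwrite("pics/w3.png",im)
s=(P[...,2]>.155)&(P[...,2]<.178)&(abs(P[...,1]-.1815)<.03)&(abs(P[...,0]-.596)<.03)
q=P[s]; print(len(q),q.min(0).round(4),q.max(0).round(4)); A=q[:,:2]-q[:,:2].mean(0); v=np.linalg.svd(A,full_matrices=False)[2][0]; print("wing dir",np.arctan2(v[1],v[0]))
```

```text
t 8.25 pos [0.5968 0.1825 0.3134] yaw 1.248 grip 0.0599 F [-0.3  0.4 -0.2] | shift cm [  1.3   -2.53 -14.4 ] turn [ 1.248e+00 -1.000e-03 -6.000e-03]
431 [0.5864 0.1648 0.1551] [0.6056 0.1976 0.1733]
wing dir 1.9403894346258288
```

View pics/w3.png

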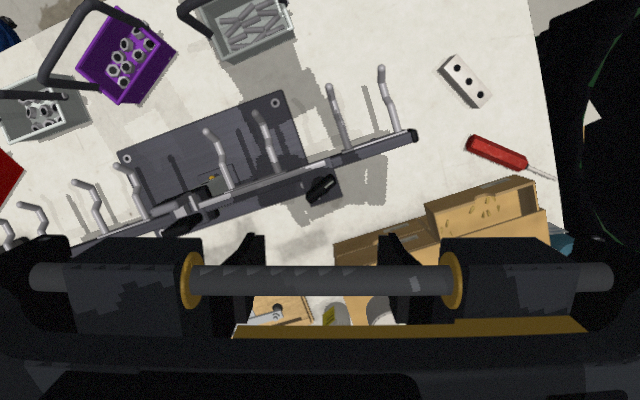

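Wing now nearly along the bar (dir −1.20 rad), top .173: dropped at free. Now over the grip at (.579,.0355), jaws along x.

Call:
{"op": "arm_command", "data": {"plan": [[0, 0, 0, 0.18, 0, 0, 6], [0, 0, 0, 0.18, 0, 0, 6], [0, 0, 0, 0.18, 0, 0, 6], [0, 0, 0, 0.18, 0, 0, 6], [0, 0, 0, 0.18, 0, 0, 6], [0, 0, 0, 0.18, 0, 0, 6], [0, 0, 0, 0.16, 0, 0, 6], [0, 0, 0, 0, 0, 0, 6], [0, -5, -0.8, 0, 0, 0, 6], [0, -5, -0.6, 0, 0, 0, 6], [0, -4.5, -0.4, 0, 0, 0, 6], [0, 0, 0, 0, 0, 0, 6]]}}

```text
time: 9.8
position: [0.571, 0.0358, 0.3097]
tool_rot: [0.015, 0.71, -0.013, 0.704]
ft_force: [0.8, 0.4, 0.5]
grip_width: 0.0602
```

Run:
```python
from h import *
to([.579,.0355,.147],0)
im,d,c=grab("wrist"); P=cloud(c,d); cv2.imwrite("pics/w4.png",im)
s=(P[...,2]>.155)&(P[...,2]<.19)&(abs(P[...,1]-.0355)<.035)&(abs(P[...,0]-.575)<.035)
q=P[s]; print(len(q),q.min(0).round(4),q.max(0).round(4))
s=(P[...,2]>.132)&(P[...,2]<.146)&(P[...,1]<-.01)&(abs(P[...,0]-.58)<.015)
q=P[s]; print("bar",len(q),np.polyfit(q[:,1],q[:,0],1),np.percentile(q,[2,50,98],axis=0).round(4))
```

```text
t 9.8 pos [0.571  0.0358 0.3097] yaw -0.04 grip 0.0602 F [0.8 0.4 0.5] | shift cm [16.26 -0.05  0.94] turn [-0.04  -0.009 -0.003]
857 [0.5578 0.0212 0.155 ] [0.5929 0.0544 0.1833]
bar 888 [-0.0336461   0.57810969] [[ 0.5684 -0.133   0.1331]
 [ 0.5805 -0.0457  0.1392]
 [ 0.5874 -0.0119  0.1408]]
```

View pics/w4.png

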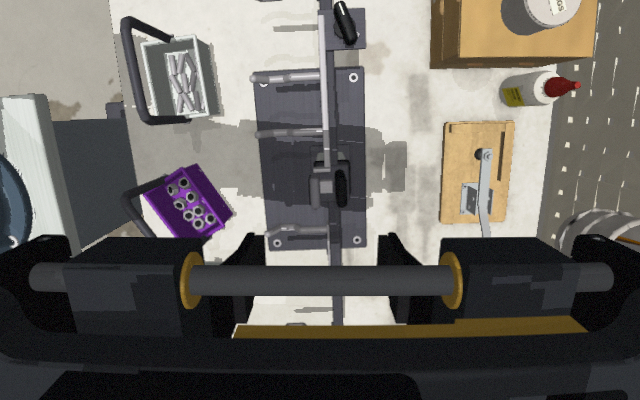

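Grip at (327,183) between front (-x, left) plate and black rear half; x span .558–.593. Descend.

Call:
{"op": "arm_command", "data": {"plan": [[0, 0, 0.6, -0.04, -0.009, -0.003, 6], [0, 0, 0.2, 0, 0, 0, 6], [4, 0, 0, 0, 0, 0, 6], [4, 0, 0, 0, 0, 0, 6], [4, 0, 0, 0, 0, 0, 6], [0, 0, 0, 0, 0, 0, 6], [0, 0, 0, 0, 0, 0, 6]]}}

```text
time: 10.72
position: [0.5828, 0.0444, 0.1894]
tool_rot: [-0.002, 0.705, 0.005, 0.71]
ft_force: [0.9, -0.9, -0.2]
grip_width: 0.0598
```

Run:
```python
from h import *
to([.579,.0355,.147],0)
```

```text
t 10.72 pos [0.5828 0.0444 0.1894] yaw 0.01 grip 0.0598 F [ 0.9 -0.9 -0.2] | shift cm [ 4.23 -0.9  -0.42] turn [ 0.01   0.007 -0.003]
```

Call:
{"op": "arm_command", "data": {"plan": [[0, -0.9, -0.4, 0.01, 0.007, -0.003, 6], [0, 0, 0, 0, 0, 0, 6], [0, 0, 0, 0, 0, 0, 6]]}}

```text
time: 11.1
position: [0.5811, 0.0346, 0.1935]
tool_rot: [-0.0, 0.705, -0.0, 0.71]
ft_force: [-0.1, -0.3, 0.4]
grip_width: 0.0599
```

Run:
```python
from h import *
to([.579,.0355,.147],0)
```

```text
t 11.1 pos [0.5811 0.0346 0.1935] yaw -0.0 grip 0.0599 F [-0.1 -0.3  0.4] | shift cm [ 4.65  0.09 -0.25] turn [-0.     0.007  0.001]
```

Call:
{"op": "arm_command", "data": {"plan": [[2.3, 0.05, -0.2, 0, 0.006, 0, 6], [2.2, 0, 0, 0, 0, 0, 6], [0, 0, 0, 0, 0, 0, 6], [0, 0, 0, 0, 0, 0, 6]]}}

```text
time: 11.6
position: [0.5817, 0.0345, 0.151]
tool_rot: [-0.0, 0.704, -0.001, 0.71]
ft_force: [0.4, 1.2, -0.2]
grip_width: 0.0599
```

Run:
```python
from h import *
to([.579,.0355,.147],0)
```

```text
t 11.6 pos [0.5817 0.0345 0.151 ] yaw -0.001 grip 0.0599 F [ 0.4  1.2 -0.2] | shift cm [ 0.4   0.1  -0.27] turn [-0.001  0.008  0.002]
```

Call:
{"op": "arm_command", "data": {"plan": [[0.3, 0.1, -0.3, 0, 0.006, 0, 6], [0, 0, 0, 0, 0, 0, 2], [0, 0, 0, 0, 0, 0, 2], [0, 0, 0, 0, 0, 0, 2], [0, 0, 0, 0, 0, 0, 2], [0, 0, 0, 0, 0, 0, 2], [0, 0, 0, 0, 0, 0, 2]], "grip_force": 35}}

```text
time: 12.48
position: [0.5807, 0.0356, 0.1499]
tool_rot: [-0.001, 0.705, -0.001, 0.71]
ft_force: [-0.2, 0.4, 0.9]
grip_width: 0.0253
```

Run:
```python
from h import *
to([.579,.0355,.147],0); print(pose()[1]["moment"])
```

```text
t 12.47 pos [0.5807 0.0356 0.1499] yaw -0.0 grip 0.0253 F [-0.2  0.4  0.9] | shift cm [ 0.29 -0.01 -0.17] turn [-0.     0.007  0.002]
[-0.00985529  0.41118171  0.1157163 ]
```

Squeezed (25.3 mm). Slide up.

Call:
{"op": "arm_command", "data": {"plan": [[-1, 0, 0, 0, 0, 0, 2], [-1, 0, 0, 0, 0, 0, 2], [-1, 0, 0, 0, 0, 0, 2], [-1, 0, 0, 0, 0, 0, 2], [-1, 0, 0, 0, 0, 0, 2], [0, 0, 0, 0, 0, 0, 2], [0, 0, 0, 0, 0, 0, 2]]}}

```text
time: 13.35
position: [0.5807, 0.0355, 0.19]
tool_rot: [-0.0, 0.706, -0.0, 0.708]
ft_force: [1.7, 0.4, -3.9]
grip_width: 0.0253
```

Run:
```python
from h import *
to([.5807,.0356,.2099],0); print(pose()[1]["moment"])
im,d,c=grab("wrist"); P=cloud(c,d)
s=(abs(P[...,1]-.1815)<.03)&(abs(P[...,0]-.596)<.02)&(P[...,2]>.15)
print("knob top",len(P[s]),np.percentile(P[s][:,2],[2,50,95]).round(4))
```

```text
t 13.35 pos [0.5807 0.0355 0.19  ] yaw -0.0 grip 0.0253 F [ 1.7  0.4 -3.9] | shift cm [-1.99  0.    0.01] turn [-0.     0.003  0.001]
[-0.10821716 -0.19267697  0.13971832]
knob top 334 [0.1785 0.1814 0.1895]
```

Run:
```python
from h import *
im,d,c=grab("wrist"); P=cloud(c,d); cv2.imwrite("pics/w5.png",im)
for y in (.08,.1,.12,.14,.16,.18,.2,.22,.24,.26,.28):
    s=(abs(P[...,1]-y)<.008)&(abs(P[...,0]-.582)<.03)&(P[...,2]>.1); q=P[s]
    print(y,len(q),np.percentile(q[:,2],[5,50,95,100]).round(3) if len(q) else "")
im,d,c=grab("top"); P=cloud(c,d)
for y in (-.2,-.18,-.08,-.11,.2):
    s=(abs(P[...,1]-y)<.008)&(abs(P[...,0]-.58)<.02)&(P[...,2]>.1); q=P[s]; print("top",y,len(q),np.percentile(q[:,2],[50,95]).round(3) if len(q) else "")
```

```text
0.08 3813 [0.174 0.272 0.282 0.285]
0.1 938 [0.177 0.18  0.189 0.19 ]
0.12 1008 [0.177 0.18  0.189 0.19 ]
0.14 1774 [0.171 0.179 0.189 0.191]
0.16 341 [0.178 0.18  0.189 0.19 ]
0.18 0 
0.2 0 
0.22 0 
0.24 0 
0.26 0 
0.28 0 
top -0.2 33 [0.18  0.183]
top -0.18 25 [0.178 0.184]
top -0.08 26 [0.179 0.184]
top -0.11 25 [0.18  0.185]
top 0.2 31 [0.181 0.212]
```

View pics/w5.png

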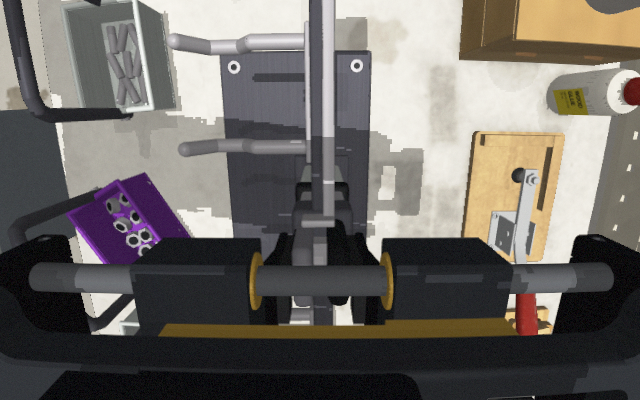

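The bar follows (top .140→.180). Go on.

Call:
{"op": "arm_command", "data": {"plan": [[-0.8, 0, 0, 0, 0, 0, 2], [-0.8, 0, 0, 0, 0, 0, 2], [0, 0, 0, 0, 0, 0, 2], [0, 0, 0, 0, 0, 0, 2]]}}

```text
time: 14.0
position: [0.5806, 0.0356, 0.2031]
tool_rot: [0.0, 0.707, -0.0, 0.708]
ft_force: [2.8, -0.3, -6.3]
grip_width: 0.0255
```

Run:
```python
from h import *
to([.5807,.0356,.2099],0)
```

```text
t 14.0 pos [0.5806 0.0356 0.2031] yaw -0.0 grip 0.0255 F [ 2.8 -0.3 -6.3] | shift cm [-0.68  0.    0.01] turn [-0.     0.001  0.   ]
```

Call:
{"op": "arm_command", "data": {"plan": [[-0.5, 0, 0, 0, 0, 0, 2], [0, 0, 0, 0, 0, 0, 2], [-0.3, 0, 0, 0, 0, 0, 2], [0, 0, 0, 0, 0, 0, 2]]}}

```text
time: 14.5
position: [0.5806, 0.0355, 0.2094]
tool_rot: [0.0, 0.707, -0.0, 0.707]
ft_force: [1.7, 0.5, -2.4]
grip_width: 0.0255
```

Run:
```python
from h import *
to([.5807,.0356,.2099],0)
```

```text
t 14.5 pos [0.5806 0.0355 0.2094] yaw -0.001 grip 0.0255 F [ 1.7  0.5 -2.4] | shift cm [-0.05  0.01  0.01] turn [-0.001  0.001  0.   ]
```

Call:
{"op": "arm_command", "data": {"plan": [[-0.05, 0, 0, 0, 0, 0, 2], [0, 0, 0, 0, 0, 0, 2], [0, 0, 0, 0, 0, 0, 4.5], [0, 0, 0, 0, 0, 0, 4.5], [0, 0, 0, 0, 0, 0, 4.5], [-4, 0, 0, 0, 0, 0, 6], [-4, 0, 0, 0, 0, 0, 6], [-2, 0, 0, 0, 0, 0, 6], [0, 0, 0, 0, 0, 0, 6]]}}

```text
time: 15.62
position: [0.581, 0.0355, 0.3183]
tool_rot: [0.001, 0.705, -0.001, 0.709]
ft_force: [-0.5, 0.3, -0.1]
grip_width: 0.0597
```

Run:
```python
from h import *
to([.596,.182,.206],1.57-1.2)
im,d,c=grab("wrist"); P=cloud(c,d); np.savez("w6.npz",im=im,d=d,**c)
s=(P[...,2]>.215)&(P[...,2]<.25)&(abs(P[...,1]-.0355)<.03)&(abs(P[...,0]-.575)<.035)
q=P[s]; print(len(q),q.min(0).round(4),q.max(0).round(4))
s=(abs(P[...,1]-.1815)<.03)&(abs(P[...,0]-.596)<.02)&(P[...,2]>.205)
q=P[s]; print("knob",len(q),q.min(0).round(4),q.max(0).round(4))
s=(P[...,2]>.19)&(P[...,2]<.205)&(P[...,1]>.19)&(abs(P[...,0]-.58)<.02); q=P[s]; print("bar top",len(q),np.percentile(q[:,2],[50,95]))
im,d,c=grab("scene"); cv2.imwrite("pics/s2.png",cv2.resize(im[130:270,200:420],None,fx=3.6,fy=3.6,interpolation=cv2.INTER_CUBIC))
```

```text
t 15.62 pos [0.581  0.0355 0.3183] yaw -0.003 grip 0.0597 F [-0.5  0.3 -0.1] | shift cm [11.24 14.65  1.4 ] turn [-0.373  0.005  0.001]
1169 [0.5579 0.0213 0.215 ] [0.5931 0.0543 0.2427]
knob 902 [0.576  0.1516 0.206 ] [0.6103 0.1892 0.233 ]
bar top 17 [0.20182442 0.20288314]
```

View pics/s2.png

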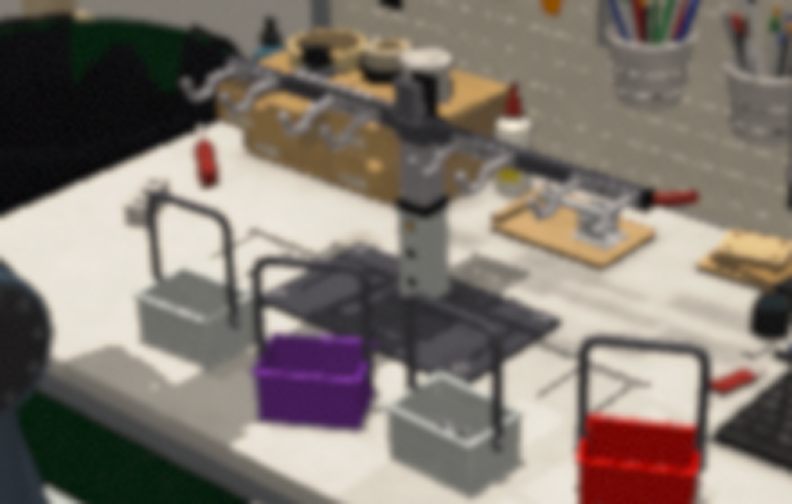

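Bar is up, brass button visible at (408,228) in the top hole, grip plate fully out (x from .558, top +59.4 mm). Now the knob back to locked.

Call:
{"op": "arm_command", "data": {"plan": [[0, 5, 0.5, 0, 0, 0, 4], [0, 5, 0.5, 0, 0, 0, 4], [0, 4, 0.4, -0.18, 0, 0, 3.5], [0, 0, 0, -0.18, 0, 0, 3.5], [0, 0, 0, 0, 0, 0, 3.5], [0, 0, 0, 0, 0, 0, 3.5]]}}

```text
time: 16.48
position: [0.5912, 0.1787, 0.3066]
tool_rot: [-0.126, 0.701, 0.128, 0.691]
ft_force: [-0.4, -0.5, -0.9]
grip_width: 0.0349
```

Run:
```python
from h import *
to([.5964,.1824,.25],.37)
```

```text
t 16.48 pos [0.5912 0.1787 0.3066] yaw 0.361 grip 0.0349 F [-0.4 -0.5 -0.9] | shift cm [5.65 0.14 0.69] turn [-0.009 -0.014 -0.005]
```

Call:
{"op": "arm_command", "data": {"plan": [[2.5, 0.14, 0.65, -0.009, -0.014, -0.005, 3.5], [2.5, 0, 0, 0, 0, 0, 3.5], [0, 0, 0, 0, 0, 0, 3.5], [0, 0, 0, 0, 0, 0, 3.5]]}}

```text
time: 16.98
position: [0.5973, 0.1799, 0.2557]
tool_rot: [-0.126, 0.695, 0.126, 0.696]
ft_force: [0.5, -0.3, 0.0]
grip_width: 0.0349
```

Run:
```python
from h import *
to([.5964,.1824,.2075],.37)
```

```text
t 16.98 pos [0.5973 0.1799 0.2557] yaw 0.359 grip 0.0349 F [ 0.5 -0.3  0. ] | shift cm [ 4.82  0.27 -0.01] turn [-0.011  0.001  0.001]
```

Call:
{"op": "arm_command", "data": {"plan": [[2.4, 0.27, 0, -0.01, 0, 0, 3.5], [2.4, 0, 0, 0, 0, 0, 3.5], [0.1, 0, 0, 0, 0, 0, 3.5], [0, 0, 0, 0, 0, 0, 3.5], [0, 0, 0, 0, 0, 0, 3.5]]}}

```text
time: 17.6
position: [0.6013, 0.182, 0.2132]
tool_rot: [-0.129, 0.69, 0.128, 0.701]
ft_force: [0.3, -0.5, 1.1]
grip_width: 0.0351
```

Run:
```python
from h import *
to([.5964,.1824,.2075],.37)
```

```text
t 17.6 pos [0.6013 0.182  0.2132] yaw 0.365 grip 0.0351 F [ 0.3 -0.5  1.1] | shift cm [ 0.57  0.21 -0.45] turn [-0.005  0.014  0.004]
```

Call:
{"op": "arm_command", "data": {"plan": [[0.5, 0.2, -0.45, -0.005, 0.014, 0.004, 3.5], [0, 0, 0, 0, 0, 0, 3.5], [0, 0, 0, 0, 0, 0, 3.5]]}}

```text
time: 17.98
position: [0.5969, 0.1824, 0.2095]
tool_rot: [-0.13, 0.694, 0.13, 0.696]
ft_force: [-0.5, -1.0, 0.3]
grip_width: 0.035
```

Run:
```python
from h import *
to([.5964,.1824,.2075],.37)
```

```text
t 17.98 pos [0.5969 0.1824 0.2095] yaw 0.371 grip 0.035 F [-0.5 -1.   0.3] | shift cm [ 0.2   0.02 -0.05] turn [0.001 0.002 0.   ]
```

Call:
{"op": "arm_command", "data": {"plan": [[0.15, 0, 0, 0, 0, 0, 0.5], [0, 0, 0, 0, 0, 0, 0.5], [0, 0, 0, 0, 0, 0, 0.5], [0, 0, 0, 0, 0, 0, 0.5], [0, 0, 0, 0, 0, 0, 0.5], [-0.5, 0, 0, 0, 0, 0, 0.5], [-0.4, 0, 0, 0, 0, 0, 0.5], [0, 0, 0, 0, 0, 0, 0.5]], "grip_force": 30}}

```text
time: 18.98
position: [0.5965, 0.1821, 0.2149]
tool_rot: [-0.13, 0.695, 0.13, 0.695]
ft_force: [1.8, 0.1, -6.0]
grip_width: 0.0099
```

Run:
```python
from h import *
to([.5964,.1824,.2175],1.571)
```

```text
t 18.98 pos [0.5965 0.1821 0.2149] yaw 0.37 grip 0.0099 F [ 1.8  0.1 -6. ] | shift cm [-0.26  0.03 -0.  ] turn [-1.201  0.     0.   ]
```

Call:
{"op": "arm_command", "data": {"plan": [[-0.3, 0, 0, 0, 0, 0, 0.5], [0, 0, 0, -0.17, 0, 0, 0.5], [-0.05, 0, 0, -0.17, 0, 0, 0.5], [-0.05, 0, 0, -0.17, 0, 0, 0.5], [-0.05, 0, 0, -0.17, 0, 0, 0.5], [-0.05, 0, 0, -0.17, 0, 0, 0.5], [-0.05, 0, 0, -0.17, 0, 0, 0.5], [0, 0, 0, -0.14, 0, 0, 0.5], [0, 0, 0, 0, 0, 0, 0.5]]}}

```text
time: 20.1
position: [0.5967, 0.1825, 0.2171]
tool_rot: [-0.498, 0.501, 0.5, 0.501]
ft_force: [1.8, 0.0, -8.0]
grip_width: 0.0099
```

Run:
```python
from h import *
to([.5964,.1824,.2075],1.571)
```

```text
t 20.1 pos [0.5967 0.1825 0.2171] yaw 1.566 grip 0.0099 F [ 1.8  0.  -8. ] | shift cm [ 0.96  0.03 -0.01] turn [-0.005  0.001 -0.002]
```

Turned back. Let it down, release, and look.

Call:
{"op": "arm_command", "data": {"plan": [[0.4, 0, 0, -0.005, 0, 0, 0.5], [0.4, 0, 0, 0, 0, 0, 0.5], [0.3, 0, 0, 0, 0, 0, 0.5], [0, 0, 0, 0, 0, 0, 0.5], [0, 0, 0, 0, 0, 0, 3.5], [0, 0, 0, 0, 0, 0, 3.5], [0, 0, 0, 0, 0, 0, 3.5], [-4, 0, 0, 0, 0, 0, 3.5], [-4, 0, 0, 0, 0, 0, 3.5], [-2, 0, 0, 0, 0, 0, 5], [0, 0, 0, 0, 0, 0, 5], [0, 0, 0, 0, 0, 0, 5]]}}

```text
time: 21.6
position: [0.5964, 0.1828, 0.3118]
tool_rot: [-0.498, 0.501, 0.5, 0.501]
ft_force: [0.5, 0.8, -0.3]
grip_width: 0.0487
```

Run:
```python
from h import *
to([.5964,.1824,.35],1.571)
im,d,c=grab("wrist"); P=cloud(c,d); cv2.imwrite("pics/w7.png",im)
s=(abs(P[...,1]-.182)<.03)&(abs(P[...,0]-.596)<.03)&(P[...,2]>.214)
q=P[s]; print("knob",len(q),q.min(0).round(4),q.max(0).round(4),np.median(q,0).round(4))
im,d,c=grab("top"); P=cloud(c,d); np.savez("top1.npz",im=im,d=d,**c)
for nm,(x,y) in dict(A=(.391,.155),B=(.391,-.158)).items():
    s=(abs(P[...,1]-y)<.06)&(abs(P[...,0]-x)<.05)&(P[...,2]>.135)&(P[...,2]<.16); q=P[s]; print(nm,len(q),((q.min(0)+q.max(0))/2).round(4),np.polyfit(q[:,1],q[:,0],1).round(4))
```

```text
t 21.6 pos [0.5964 0.1828 0.3118] yaw 1.566 grip 0.0487 F [ 0.5  0.8 -0.3] | shift cm [-3.82  0.   -0.03] turn [-0.005  0.002 -0.002]
knob 30923 [0.566  0.152  0.2144] [0.6126 0.212  0.4314] [0.5713 0.182  0.4179]
A 80 [0.3913 0.1454 0.1463] [-0.0518  0.3999]
B 94 [ 0.3908 -0.1584  0.1461] [0.0244 0.3945]
```

View pics/w7.png

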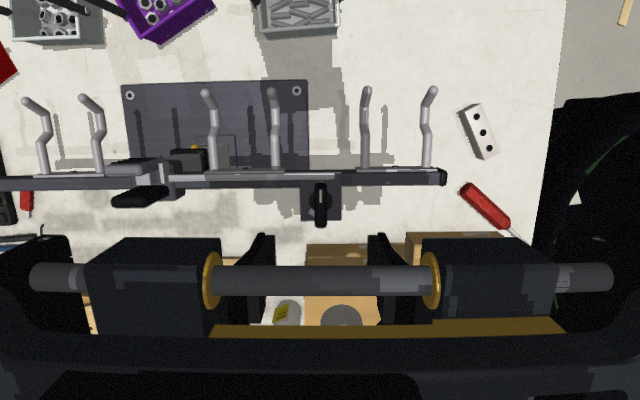

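Knob wing is back across the bar at (320,200). Now to tote A (pins); on the way, verify knob height.

Call:
{"op": "arm_command", "data": {"plan": [[-2, 3, -0.5, 0, 0, 0, 5], [0, 5, -0.7, 0, 0, 0, 5], [0, 5, -0.7, 0, 0, 0, 5], [0, 5, -0.7, 0.17, 0, 0, 5], [0, 0, 0, 0.18, 0, 0, 5], [0, 0, 0, 0.18, 0, 0, 5], [0, 0, 0, 0.18, 0, 0, 5], [0, 0, 0, 0.18, 0, 0, 5], [0, 0, 0, 0.18, 0, 0, 5], [0, 0, 0, 0.18, 0, 0, 5], [0, 0, 0, 0.18, 0, 0, 5], [0, 0, 0, 0.05, 0, 0, 5]]}}

```text
time: 23.2
position: [0.4025, 0.1558, 0.3193]
tool_rot: [-0.013, 0.718, 0.012, 0.696]
ft_force: [-0.6, 0.8, 0.7]
grip_width: 0.0501
```

```bash
cat >> h.py <<'E'
def handle(n,x,y):
    im,d,c=grab(n); P=cloud(c,d)
    s=(np.hypot(P[...,0]-x,P[...,1]-y)<.075)&(P[...,2]>.138)&(P[...,2]<.158)
    k,l,st,ce=cv2.connectedComponentsWithStats(s.astype(np.uint8))
    if k<2: print("none"); return c,P,im
    i=1+st[1:,4].argmax(); q=P[l==i]; m,b=np.polyfit(q[:,1],q[:,0],1)
    print(n,"handle",len(q),((q.min(0)+q.max(0))/2).round(4),"len",np.ptp(q[:,1]).round(3),"ztop",q[:,2].max().round(4),"yaw",-np.arctan(m).round(3)); return c,P,im
E
python3 - <<'E'
from h import *
to([.391,.155,.2],.0)
handle("wrist",.391,.155); c,P,im=handle("top",.391,.155)
s=(abs(P[...,1]-.182)<.02)&(abs(P[...,0]-.596)<.03)&(P[...,2]>.214)&(P[...,2]<.26); q=P[s]; print("knob",len(q),q.min(0).round(4),q.max(0).round(4) if len(q) else "")
handle("top",.391,-.158); cv2.imwrite("pics/t2.png",cv2.resize(im[165:275,185:455],None,fx=2.95,fy=2.95,interpolation=cv2.INTER_CUBIC))
E
```

```text
t 23.2 pos [0.4025 0.1558 0.3193] yaw 0.035 grip 0.0501 F [-0.6  0.8  0.7] | shift cm [11.96 -0.04 -0.78] turn [ 0.035 -0.031  0.001]
wrist handle 880 [0.393  0.1561 0.1451] len 0.1 ztop 0.1521 yaw 0.068
top handle 41 [0.3926 0.1264 0.1462] len 0.042 ztop 0.1538 yaw 0.009
knob 37 [0.5783 0.1742 0.2149] [0.61   0.1853 0.2336]
top handle 92 [ 0.3908 -0.1599  0.146 ] len 0.098 ztop 0.1538 yaw -0.025
```

Knob top .2336 = home height + 60 mm, so dropped home. Handle A at (.392,.156), yaw .07. Descend.

Call:
{"op": "arm_command", "data": {"plan": [[4, 0, -0.8, -0.02, -0.03, 0, 5], [4, 0, 0, 0, 0, 0, 5], [2, 0, 0, 0, 0, 0, 5], [0, 0, 0, 0, 0, 0, 5], [0, 0, 0, 0, 0, 0, 5]]}}

```text
time: 23.98
position: [0.3944, 0.1556, 0.2175]
tool_rot: [-0.022, 0.706, 0.023, 0.708]
ft_force: [0.6, 0.2, 0.8]
grip_width: 0.0502
```

Run:
```python
from h import *
to([.392,.156,.127],.06)
handle("wrist",.391,.155)
```

```text
t 23.98 pos [0.3944 0.1556 0.2175] yaw 0.064 grip 0.0502 F [0.6 0.2 0.8] | shift cm [ 9.05  0.05 -0.26] turn [ 0.004  0.003 -0.   ]
wrist handle 1614 [0.3928 0.1583 0.1447] len 0.096 ztop 0.1512 yaw 0.066
```

Call:
{"op": "arm_command", "data": {"plan": [[3, 0.1, -0.2, 0, 0, 0, 5], [3, 0, 0, 0, 0, 0, 5], [2.5, 0, 0, 0, 0, 0, 5], [0.5, 0, 0, 0, 0, 0, 5], [0, 0, 0, 0, 0, 0, 5], [0, 0, 0, 0, 0, 0, 0.5], [0, 0, 0, 0, 0, 0, 0.5], [0, 0, 0, 0, 0, 0, 0.5], [0, 0, 0, 0, 0, 0, 0.5], [0, 0, 0, 0, 0, 0, 0.5], [0, 0, 0, 0, 0, 0, 0.5]], "grip_force": 30}}

```text
time: 25.4
position: [0.401, 0.1578, 0.1336]
tool_rot: [-0.022, 0.698, 0.024, 0.715]
ft_force: [0.5, -0.2, -0.1]
grip_width: 0.0091
```

Run:
```python
from h import *
to([.392,.156,.25],0)
```

```text
t 25.4 pos [0.401  0.1578 0.1336] yaw 0.065 grip 0.0091 F [ 0.5 -0.2 -0.1] | shift cm [-11.66  -0.1   -0.63] turn [ 0.065  0.024 -0.002]
```

Call:
{"op": "arm_command", "data": {"plan": [[-4, 0, 0, 0, 0, 0, 0.5], [-4, 0, 0, 0, 0, 0, 0.5], [-4, 0, 0, 0.065, 0.024, 0, 0.5], [0, -2, 2, 0, 0, 0, 0.5], [0, -2, 2, 0, 0, 0, 0.5], [0, 0, 2, 0, 0, 0, 0.5], [0, 0, 0, 0, 0, 0, 0.5], [0, 0, 0, 0, 0, 0, 0.5]]}}

```text
time: 26.4
position: [0.4555, 0.116, 0.2531]
tool_rot: [0.001, 0.711, 0.0, 0.704]
ft_force: [0.3, 0.0, -1.9]
grip_width: 0.009
```

Run:
```python
from h import *
to([.527,.1155,.225],0)
im,d,c=grab("wrist"); P=cloud(c,d); cv2.imwrite("pics/w8.png",im)
s=(P[...,0]>.495)&(P[...,0]<.555)&(P[...,1]>.0)&(P[...,2]>.165)&(P[...,2]<.21)
k,l,st,ce=cv2.connectedComponentsWithStats(s.astype(np.uint8))
for i in range(1,k):
    if st[i,4]>60: q=P[l==i]; print(st[i],q.min(0).round(4),q.max(0).round(4))
```

```text
t 26.4 pos [0.4555 0.116  0.2531] yaw -0.001 grip 0.009 F [ 0.3  0.  -1.9] | shift cm [ 2.74 -0.04  7.17] turn [-0.001 -0.01  -0.001]
[398  52  80  18 998] [0.5031 0.2157 0.1749] [0.555  0.2242 0.2   ]
[393 170  73  17 810] [0.5038 0.1381 0.175 ] [0.555  0.1464 0.1997]
```

View pics/w8.png

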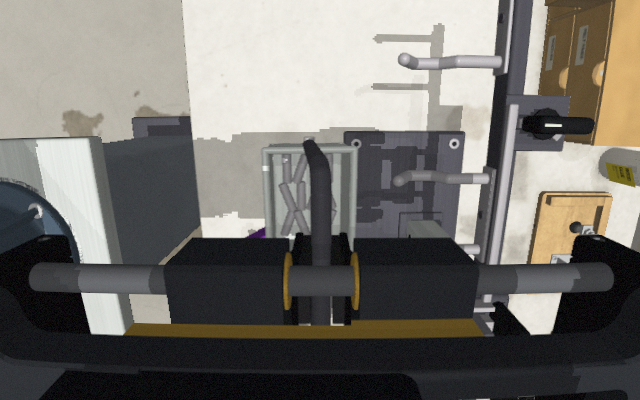

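Tote A hangs straight in the fingers, hook-2 rod tip at (400,180). Lower to handle ≈.228 first (rim below the rods), then forward.

Call:
{"op": "arm_command", "data": {"plan": [[1.8, 0, 0, 0, -0.01, 0, 0.5], [1.7, 0, 0, 0, 0, 0, 0.5], [0, 0, 0, 0, 0, 0, 0.5], [0, 0, 2, 0, 0, 0, 0.5], [0, 0, 2, 0, 0, 0, 0.5], [0, 0, 1.5, 0, 0, 0, 0.5], [0, 0, 0, 0, 0, 0, 0.5], [0, 0, 0, 0, 0, 0, 0.5]]}}

```text
time: 27.45
position: [0.5067, 0.1181, 0.2193]
tool_rot: [-0.001, 0.708, 0.002, 0.706]
ft_force: [-0.8, 0.2, -2.5]
grip_width: 0.0091
```

Run:
```python
from h import *
to([.5275,.1153,.2165],0)
```

```text
t 27.45 pos [0.5067 0.1181 0.2193] yaw 0.003 grip 0.0091 F [-0.8  0.2 -2.5] | shift cm [ 0.27 -0.29  2.08] turn [ 0.003 -0.002 -0.001]
```

Call:
{"op": "arm_command", "data": {"plan": [[0, -0.15, 1.3, 0, 0, 0, 0.5], [0, -0.1, 0.7, 0, 0, 0, 0.5], [0, 0, 0, 0, 0, 0, 0.5], [0, 0, 0, 0, 0, 0, 0.5]]}}

```text
time: 27.95
position: [0.5269, 0.1155, 0.2192]
tool_rot: [-0.001, 0.708, 0.002, 0.706]
ft_force: [0.5, 0.1, -2.1]
grip_width: 0.009
```

Run:
```python
from h import *
to([.5275,.1153,.170],0)
```

```text
t 27.95 pos [0.5269 0.1155 0.2192] yaw 0.003 grip 0.009 F [ 0.5  0.1 -2.1] | shift cm [ 4.92 -0.03  0.07] turn [ 0.003 -0.003 -0.001]
```

Call:
{"op": "arm_command", "data": {"plan": [[1.5, 0, 0, 0, 0, 0, 0.5], [1.5, 0, 0, 0, 0, 0, 0.5], [1.0, 0, 0, 0, 0, 0, 0.5], [0, 0, 0, 0, 0, 0, 0.5], [0, 0, 0, 0, 0, 0, 0.5]]}}

```text
time: 28.58
position: [0.5251, 0.1157, 0.1756]
tool_rot: [-0.001, 0.709, 0.002, 0.705]
ft_force: [-0.1, -0.9, -2.5]
grip_width: 0.0092
```

Run:
```python
from h import *
to([.5275,.1153,.170],0)
```

```text
t 28.57 pos [0.5251 0.1157 0.1756] yaw 0.003 grip 0.0092 F [-0.1 -0.9 -2.5] | shift cm [ 0.56 -0.04  0.24] turn [ 0.003 -0.007 -0.001]
```

Call:
{"op": "arm_command", "data": {"plan": [[0.3, 0, 0.2, 0, -0.005, 0, 0.5], [0.3, 0, 0, 0, 0, 0, 0.5], [0.1, 0, 0, 0, 0, 0, 0.5], [0, 0, 0, 0, 0, 0, 0.5]]}}

```text
time: 29.08
position: [0.5282, 0.1157, 0.1723]
tool_rot: [-0.001, 0.706, 0.002, 0.708]
ft_force: [0.0, -0.8, -2.2]
grip_width: 0.0086
```

Run:
```python
from h import *
to([.5275,.1153,.170],0)
```

```text
t 29.07 pos [0.5282 0.1157 0.1723] yaw 0.004 grip 0.0086 F [ 0.  -0.8 -2.2] | shift cm [ 0.23 -0.04 -0.07] turn [ 0.004  0.003 -0.001]
```

Call:
{"op": "arm_command", "data": {"plan": [[0.35, 0, -0.05, 0, 0, 0, 0.5], [0.15, 0, 0, 0, 0, 0, 0.5], [0, 0, 0, 0, 0, 0, 0.5]]}}

```text
time: 29.45
position: [0.5286, 0.1158, 0.1719]
tool_rot: [-0.001, 0.705, 0.002, 0.709]
ft_force: [-0.5, 0.1, -0.5]
grip_width: 0.0089
```

Run:
```python
from h import *
to([.5275,.1153,.170],0)
im,d,c=grab("wrist"); P=cloud(c,d)
s=(abs(P[...,0]-.5275)<.02)&(P[...,1]>.1465)&(P[...,1]<.151)&(P[...,2]>.15)&(P[...,2]<.21); q=P[s]; print("handle top",len(q),np.percentile(q,[5,50,95],axis=0).round(4) if len(q) else "")
```

```text
t 29.45 pos [0.5286 0.1158 0.1719] yaw 0.004 grip 0.0089 F [-0.5  0.1 -0.5] | shift cm [ 0.19 -0.05 -0.11] turn [ 0.004  0.007 -0.001]
handle top 200 [[0.5237 0.1467 0.1859]
 [0.5279 0.1487 0.1883]
 [0.5321 0.1508 0.1898]]
```

Weight is off; handle rests at x .528, centre z ≈.184. Release and rise.

Call:
{"op": "arm_command", "data": {"plan": [[0, 0, 0, 0, 0, 0, 2], [0, 0, 0, 0, 0, 0, 3.5], [0, 0, 0, 0, 0, 0, 3.5], [-2, 0, 0, 0, 0, 0, 3.5], [-4, 0, 0, 0, 0, 0, 3.5], [-4, 0, 0, 0, 0, 0, 5], [-3, 0, 0, 0, 0, 0, 5], [0, 0, 0, 0, 0, 0, 5]]}}

```text
time: 30.5
position: [0.5295, 0.1156, 0.3033]
tool_rot: [-0.001, 0.704, 0.002, 0.71]
ft_force: [0.6, 0.2, 0.5]
grip_width: 0.0491
```

Run:
```python
from h import *
to([.391,-.158,.3],-.025)
im,d,c=grab("wrist"); P=cloud(c,d)
s=(abs(P[...,0]-.5275)<.02)&(P[...,1]>.075)&(P[...,1]<.155)&(P[...,2]>.178)&(P[...,2]<.21)&(abs(abs(P[...,1]-.1152)-.027)>.006); q=P[s]; print("handle top",len(q),np.percentile(q,[3,50,97],axis=0).round(4) if len(q) else "")
im,d,c=grab("scene"); cv2.imwrite("pics/s3.png",cv2.resize(im[130:270,200:420],None,fx=3.6,fy=3.6,interpolation=cv2.INTER_CUBIC))
```

```text
t 30.5 pos [0.5295 0.1156 0.3033] yaw 0.004 grip 0.0491 F [0.6 0.2 0.5] | shift cm [  0.19 -27.31 -13.95] turn [ 0.029  0.008 -0.001]
handle top 700 [[0.5232 0.0774 0.1854]
 [0.5277 0.1171 0.1884]
 [0.5321 0.1538 0.1902]]
```

View pics/s3.png

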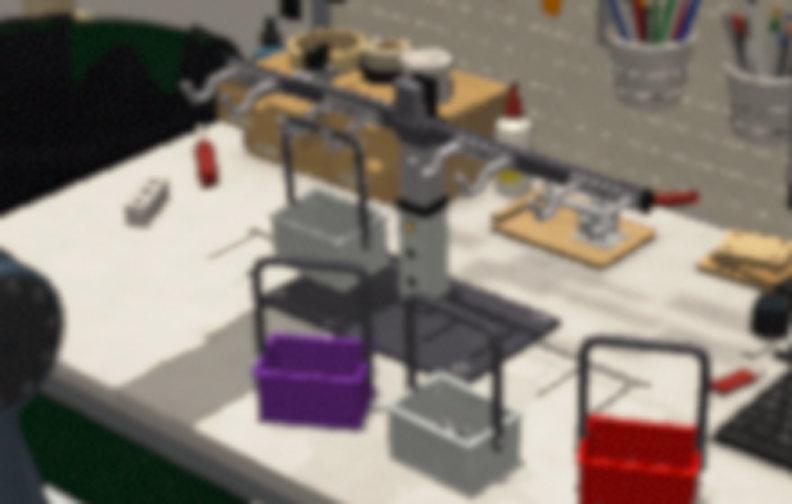

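Tote A hangs on hook 2 (327,200 in crop), handle level at x .5277. Now tote B.

Call:
{"op": "arm_command", "data": {"plan": [[0, -2, -3, 0, 0, 0, 5], [0, -4.5, -4, 0, 0, 0, 5], [0, -5, -3, 0, 0, 0, 5], [0, -5, -2, 0, 0, 0, 5], [0, -5, -1, 0.02, 0, 0, 5], [0, -3, 0, 0, 0, 0, 5], [0, 0, 0, 0, 0, 0, 5], [0, 0, 0, 0, 0, 0, 5]]}}

```text
time: 31.6
position: [0.3876, -0.1329, 0.2869]
tool_rot: [0.01, 0.715, -0.002, 0.699]
ft_force: [0.7, 0.7, 0.6]
grip_width: 0.05
```

Run:
```python
from h import *
to([.391,-.158,.2],-.025)
handle("wrist",.391,-.158)
```

```text
t 31.6 pos [ 0.3876 -0.1329  0.2869] yaw -0.016 grip 0.05 F [0.7 0.7 0.6] | shift cm [ 8.65 -2.6   0.58] turn [ 0.009 -0.022 -0.011]
wrist handle 992 [ 0.3925 -0.1587  0.1448] len 0.099 ztop 0.1513 yaw -0.034
```

Call:
{"op": "arm_command", "data": {"plan": [[2, -2.6, 0.6, 0.015, -0.022, -0.011, 5], [4, 0, 0, 0, 0, 0, 5], [1.5, 0, 0, 0, 0, 0, 5], [0, 0, 0, 0, 0, 0, 5], [0, 0, 0, 0, 0, 0, 5]]}}

```text
time: 32.28
position: [0.3943, -0.1537, 0.2096]
tool_rot: [0.008, 0.707, -0.007, 0.707]
ft_force: [-0.1, -0.6, 0.7]
grip_width: 0.0503
```

Run:
```python
from h import *
to([.3925,-.159,.127],-.03)
handle("wrist",.391,-.158)
```

```text
t 32.27 pos [ 0.3943 -0.1537  0.2096] yaw -0.021 grip 0.0503 F [-0.1 -0.6  0.7] | shift cm [ 8.26 -0.54 -0.17] turn [ 0.009  0.001 -0.001]
wrist handle 1560 [ 0.3927 -0.1514  0.1446] len 0.086 ztop 0.1512 yaw -0.035
```

Call:
{"op": "arm_command", "data": {"plan": [[3, -0.4, -0.2, 0.01, 0, 0, 5], [2.5, 0, -0.1, 0, 0, 0, 5], [0, 0, 0, 0, 0, 0, 5], [0, 0, 0, 0, 0, 0, 5]]}}

```text
time: 32.83
position: [0.3949, -0.1592, 0.1576]
tool_rot: [0.008, 0.703, -0.012, 0.711]
ft_force: [1.0, -0.3, 0.1]
grip_width: 0.0499
```

Run:
```python
from h import *
to([.3925,-.158,.130],-.03)
```

```text
t 32.83 pos [ 0.3949 -0.1592  0.1576] yaw -0.029 grip 0.0499 F [ 1.  -0.3  0.1] | shift cm [ 2.76  0.12 -0.27] turn [0.001 0.01  0.006]
```

Call:
{"op": "arm_command", "data": {"plan": [[1.5, 0.1, -0.25, 0, 0.01, 0.006, 5], [1.2, 0, -0.1, 0, 0, 0, 5], [0, 0, 0, 0, 0, 0, 5], [0, 0, 0, 0, 0, 0, 0.5], [0, 0, 0, 0, 0, 0, 0.5], [0, 0, 0, 0, 0, 0, 0.5], [0, 0, 0, 0, 0, 0, 0.5], [0, 0, 0, 0, 0, 0, 0.5], [0, 0, 0, 0, 0, 0, 0.5]], "grip_force": 30}}

```text
time: 33.95
position: [0.3936, -0.1595, 0.1321]
tool_rot: [0.009, 0.705, -0.011, 0.709]
ft_force: [-0.2, 0.1, -1.8]
grip_width: 0.0091
```

Run:
```python
from h import *
to([.45,-.1755,.225],0)
```

```text
t 33.95 pos [ 0.3936 -0.1595  0.1321] yaw -0.028 grip 0.0091 F [-0.2  0.1 -1.8] | shift cm [-9.26 -1.47  5.73] turn [-0.028  0.005  0.004]
```

Call:
{"op": "arm_command", "data": {"plan": [[-4, 0, 0, 0, 0, 0, 0.5], [-4.3, 0, 0, -0.028, 0.005, 0.004, 0.5], [0, -0.8, 2, 0, 0, 0, 0.5], [0, -0.6, 2, 0, 0, 0, 0.5], [0, 0, 1.5, 0, 0, 0, 0.5], [0, 0, 0, 0, 0, 0, 0.5], [0, 0, 0, 0, 0, 0, 0.5]]}}

```text
time: 34.83
position: [0.4464, -0.171, 0.215]
tool_rot: [0.002, 0.71, 0.002, 0.704]
ft_force: [-0.5, -0.0, -1.4]
grip_width: 0.0091
```

Run:
```python
from h import *
to([.5275,-.1755,.218],0)
im,d,c=grab("wrist"); P=cloud(c,d)
s=(P[...,0]>.495)&(P[...,0]<.555)&(P[...,1]>-.22)&(P[...,1]<-.07)&(P[...,2]>.165)&(P[...,2]<.206)
k,l,st,ce=cv2.connectedComponentsWithStats(s.astype(np.uint8))
for i in range(1,k):
    if st[i,4]>60: q=P[l==i]; print(st[i],q.min(0).round(4),q.max(0).round(4))
```

```text
t 34.83 pos [ 0.4464 -0.171   0.215 ] yaw 0.001 grip 0.0091 F [-0.5 -0.  -1.4] | shift cm [-0.36 -0.46  8.11] turn [ 0.001 -0.008 -0.006]
[ 434   54   89   19 1089] [ 0.5052 -0.0765  0.1748] [ 0.555 -0.07   0.2  ]
[ 424  189   81   21 1061] [ 0.506  -0.1544  0.175 ] [ 0.5549 -0.1457  0.1997]
```

Call:
{"op": "arm_command", "data": {"plan": [[-0.2, -0.5, 2.5, 0, -0.008, -0.006, 0.5], [0, 0, 2.5, 0, 0, 0, 0.5], [0, 0, 2.5, 0, 0, 0, 0.5], [0, 0, 0, 0, 0, 0, 0.5], [0, 0, 0, 0, 0, 0, 0.5]]}}

```text
time: 35.5
position: [0.5175, -0.1741, 0.215]
tool_rot: [0.001, 0.71, 0.001, 0.704]
ft_force: [0.3, -0.0, -2.3]
grip_width: 0.0087
```

Run:
```python
from h import *
to([.5295,-.1765,.172],0.01)
```

```text
t 35.5 pos [ 0.5175 -0.1741  0.215 ] yaw -0.001 grip 0.0087 F [ 0.3 -0.  -2.3] | shift cm [ 4.29 -0.25  1.23] turn [-0.011 -0.008 -0.004]
```

Call:
{"op": "arm_command", "data": {"plan": [[0, -0.25, 1.2, -0.01, -0.008, -0.004, 0.5], [0, 0, 0, 0, 0, 0, 0.5], [1.5, 0, 0, 0, 0, 0, 0.5], [1.5, 0, 0, 0, 0, 0, 0.5], [0.5, 0, 0, 0, 0, 0, 0.5], [0, 0, 0, 0, 0, 0, 0.5], [0, 0, 0, 0, 0, 0, 0.5]]}}

```text
time: 36.38
position: [0.5271, -0.1762, 0.1763]
tool_rot: [-0.003, 0.708, 0.004, 0.706]
ft_force: [0.1, 0.6, -2.4]
grip_width: 0.0086
```

Run:
```python
from h import *
to([.5295,-.1765,.172],0.01)
```

```text
t 36.38 pos [ 0.5271 -0.1762  0.1763] yaw 0.009 grip 0.0086 F [ 0.1  0.6 -2.4] | shift cm [ 0.43 -0.03  0.24] turn [-0.001 -0.003 -0.001]
```

Call:
{"op": "arm_command", "data": {"plan": [[0.3, 0, 0.2, 0, 0, 0, 0.5], [0.3, 0, 0, 0, 0, 0, 0.5], [0.3, 0, 0, 0, 0, 0, 0.5], [0.15, 0, 0, 0, 0, 0, 0.5], [0, 0, 0, 0, 0, 0, 0.5]]}}

```text
time: 37.0
position: [0.5303, -0.1766, 0.1718]
tool_rot: [-0.004, 0.707, 0.003, 0.707]
ft_force: [0.4, -0.1, -1.7]
grip_width: 0.0086
```

Run:
```python
from h import *
to([.5295,-.1765,.170],0.01)
im,d,c=grab("wrist"); P=cloud(c,d)
s=(abs(P[...,0]-.5295)<.02)&(P[...,1]>-.145)&(P[...,1]<-.14)&(P[...,2]>.15)&(P[...,2]<.21); q=P[s]; print("handle top",len(q),np.percentile(q,[5,50,95],axis=0).round(4) if len(q) else "")
```

```text
t 37.0 pos [ 0.5303 -0.1766  0.1718] yaw 0.01 grip 0.0086 F [ 0.4 -0.1 -1.7] | shift cm [ 0.18  0.01 -0.08] turn [-0.     0.001  0.002]
handle top 233 [[ 0.5253 -0.1447  0.1855]
 [ 0.5299 -0.1424  0.1887]
 [ 0.5341 -0.1402  0.19  ]]
```

Height matches tote A; a touch more down, then release and rise clear.

Call:
{"op": "arm_command", "data": {"plan": [[0.25, 0, 0, 0, 0, 0, 0.5], [0.1, 0, 0, 0, 0, 0, 0.5], [0, 0, 0, 0, 0, 0, 2], [0, 0, 0, 0, 0, 0, 3.5], [0, 0, 0, 0, 0, 0, 3.5], [-2, 0, 0, 0, 0, 0, 3.5], [-4, 0, 0, 0, 0, 0, 3.5], [-4, 0, 0, 0, 0, 0, 5], [-4, 0, -2, 0, 0, 0, 5], [0, 0, -4, 0, 0, 0, 5], [0, 0, 0, 0, 0, 0, 5], [0, 0, 0, 0, 0, 0, 5]]}}

```text
time: 38.55
position: [0.4706, -0.1782, 0.313]
tool_rot: [-0.005, 0.706, 0.002, 0.708]
ft_force: [0.8, -0.6, 0.3]
grip_width: 0.0501
```

Run:
```python
from h import *
to([.391,-.158,.3],0)
im,d,c=grab("scene"); cv2.imwrite("pics/s4.png",cv2.resize(im[130:270,200:420],None,fx=3.6,fy=3.6,interpolation=cv2.INTER_CUBIC))
im,d,c=grab("wrist"); P=cloud(c,d)
s=(abs(P[...,0]-.5295)<.02)&(P[...,1]>-.225)&(P[...,1]<-.125)&(P[...,2]>.17)&(P[...,2]<.21)&(abs(abs(P[...,1]+.1765)-.027)>.006); q=P[s]; print("handle B",len(q),np.percentile(q,[3,50,97],axis=0).round(4) if len(q) else "")
im,d,c=grab("top"); P=cloud(c,d); cv2.imwrite("pics/t3.png",cv2.resize(im[165:275,185:455],None,fx=2.95,fy=2.95,interpolation=cv2.INTER_CUBIC))
for n,x,y,a,b in(("knob",.596,.182,.21,.25),("grip",.575,.0355,.215,.26),("A",.5277,.1155,.183,.2),("B",.5295,-.1765,.183,.2),("bar",.58,.24,.19,.21),("bar-",.58,-.1,.19,.21)):
    s=(abs(P[...,0]-x)<.03)&(abs(P[...,1]-y)<(.06 if n in"AB" else .03))&(P[...,2]>a)&(P[...,2]<b); q=P[s]; print(n,len(q),q.min(0).round(4),q.max(0).round(4) if len(q) else "")
```

```text
t 38.55 pos [ 0.4706 -0.1782  0.313 ] yaw 0.01 grip 0.0501 F [ 0.8 -0.6  0.3] | shift cm [ 1.28  2.1  -7.94] turn [0.01  0.002 0.003]
handle B 844 [[ 0.5249 -0.214   0.1766]
 [ 0.5289 -0.168   0.1879]
 [ 0.5342 -0.1272  0.1899]]
knob 46 [0.5752 0.1746 0.2101] [0.609  0.1935 0.2351]
grip 95 [0.5562 0.0223 0.2151] [0.5918 0.0545 0.2435]
A 144 [0.5029 0.0659 0.1831] [0.5568 0.162  0.1995]
B 41 [ 0.5239 -0.1769  0.1832] [ 0.5593 -0.1286  0.1939]
bar 104 [0.5501 0.2109 0.1911] [0.5836 0.2696 0.2029]
bar- 82 [ 0.5544 -0.1299  0.1902] [ 0.5871 -0.0718  0.2025]
```

View pics/s4.png

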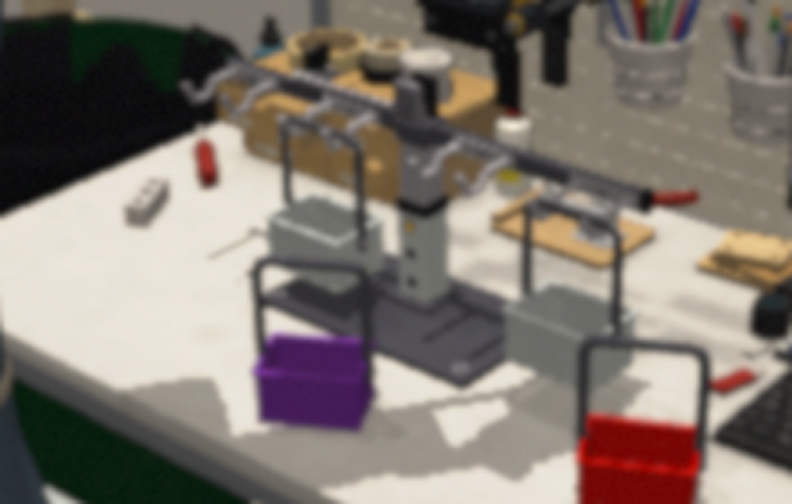

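View pics/t3.png

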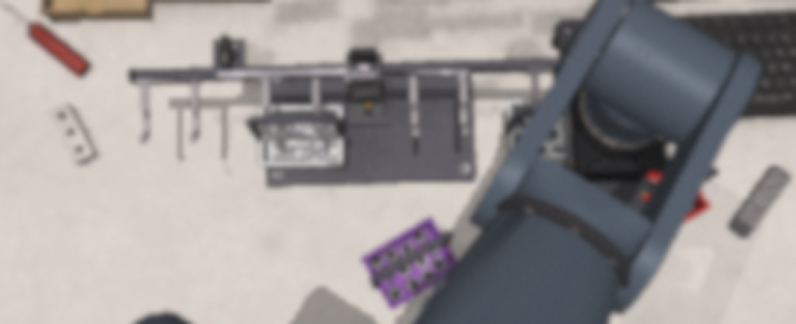

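Both totes hang (A on hook 2, B on hook 4), bar up, knob across and home. Let any swing settle and hand in.

Call:
{"op": "arm_command", "data": {"plan": [[-3, 0, -2, 0, 0, 0, 5], [0, 0, 0, 0, 0, 0, 5], [0, 0, 0, 0, 0, 0, 5], [0, 0, 0, 0, 0, 0, 5], [0, 0, 0, 0, 0, 0, 5], [0, 0, 0, 0, 0, 0, 5], [0, 0, 0, 0, 0, 0, 5], [0, 0, 0, 0, 0, 0, 5], [0, 0, 0, 0, 0, 0, 5], [0, 0, 0, 0, 0, 0, 5], [0, 0, 0, 0, 0, 0, 5], [0, 0, 0, 0, 0, 0, 5]]}}

```text
time: 40.2
position: [0.452, -0.1776, 0.3386]
tool_rot: [-0.004, 0.709, 0.005, 0.705]
ft_force: [1.4, -0.3, -0.2]
grip_width: 0.0499
```

Run:
```python
from h import *
print(workorder.hand_in())
```

```text
the job is handed in; nothing more can be done
None
```

The parts stand is set up, both parts totes are hung, and the job was handed in at about 40 s of robot time. I followed the order asked:

1. I pulled the lock knob up, turned it to free and let it drop.
2. I squeezed the grip, slid the hook bar up 60 mm, and the button popped out through the top hole.
3. I turned the knob back and let it drop home.
4. I hung the tote with pins on hook 2 and the tote with nuts on hook 4. These were the only two grey totes on the bench.

**Last checks:**
- **Bar and button:** the bar's top is at 0.20 m, up 60 mm. The grip's front plate is fully out and the brass button shows in the top hole.
- **Lock knob:** the wing stands across the bar, with its top at about 0.234 m, which is the home height plus 60 mm.
- **Totes:** both handles read about 0.184 m at the same height. That is 2–3 mm above the seat height I estimated from the rods, which is near the calibration error. I did not make a separate close check of each prong.
- **Other things:** the purple and red totes and the bystanders in view were where they had been. In the last top view the arm hid part of tote B and the red tote, but the scene camera showed both in place.

No check failed. When I gripped the first tote, the gripper was a few millimetres off centre and pushed it slightly before lifting.

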